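# Clamp the glued pencil barrel and set the cure timer

### The job

The freshly glued green barrel half lies in the screw clamp. Turn the clamp's knob clockwise until its pad just touches the barrel, then give it a quarter turn more and no further; after that wind the kitchen timer past its top (30 minute) mark and turn it back down to 15 minutes. Leave the barrel in its cradle, and knock over or push nothing else on the bench, the press handle included.

Things in the scene. Friction and masses are not known exactly. Their poses are not given: they have to be found in the camera images.
- clamp: Small dark steel portal clamp, fixed to the bench; stands on the left or the right half. Origin: centre of its underside, z up. Base 90 (x) by 66 (y) by 12 high; an aluminium cradle lies along x with its floor 28 above the bench; two posts at y = +-27 carry a beam (28 by 62) whose top is 76 above the bench; the knob sits above the beam on the vertical axis through the origin.
- clamp_grip (a point): On the axis of the clamp's knob, 8 below the knob's top, where it is best gripped. The knob is a black fluted round, 36 to 38 in diameter, from 88 to 114 above the bench, with a white line on top from the centre to the rim. It keeps its height while it turns. It can be gripped at any yaw.
- clamp_screw (a joint): Angle of the clamp's knob, rad, growing clockwise seen from above (tightening); range 0 to 4.6, starts between 0 and 0.8. At 0 the knob's white line points along the clamp's -x axis. The pad under the beam comes down 10 mm a turn and first touches the barrel at 1.3, within 0.05; a quarter turn more is 2.87. From touch on, a spring in the pad gives gently (about 9 N at a quarter turn). The knob turns stiffly (0.08 N m) and stays where it is left.
- timer: White round kitchen timer, 80 in diameter, fixed to the bench on the half opposite the clamp. Origin: centre of its underside, z up; its top face is 40 above the bench. Seven black marks on the rim of that face, 0.4 rad (5 minutes) apart: the zero mark at the timer's -x side (thick), then clockwise seen from above by way of +y five thin marks for 5 to 25 minutes, and the thick top mark for 30 minutes.
- timer_grip (a point): On the axis of the timer's dial, where its grip bar is best gripped, 66 above the bench. The white bar is 50 long, 12 wide, from 44 to 76 above the bench, and stands on a dial disc 54 in diameter whose top is 44 above the bench. The end of the bar with the black line is the pointer.
- timer_dial (a joint): Angle of the timer's dial, rad, growing clockwise seen from above; 0: the pointer is at the zero mark and points along the timer's -x axis. 0.08 rad a minute: 15 minutes is the third thin mark, 1.2; the top mark, 30 minutes, is 2.4; stop at 2.9. Starts between 0 and 0.8. It turns stiffly (0.06 N m) and stays where it is left.
- barrel: Green plastic half-round barrel half, 120 long (its x), 16 wide, 8 high, flat side down, loose in the clamp's cradle and sticking out of both ends. Origin: centre of its underside.
- sleeve0: Brushed silver brass lead sleeve, loose, standing upright, 16 in diameter, 110 high, close beside the clamp. Origin: centre of its underside.
- sleeve1: Second sleeve, the same, on the clamp's other side.
- sleeve2: Third sleeve, the same, upright near the timer.
- jar: Round glass jar with cork bottom and flat steel lid, 62 in diameter, 82 high, loose, close beside the timer. Origin: centre of its underside.
- tweezer_block: Steel block 50 by 50 by 45 high with tweezers standing out of it to 83 high, loose, close beside the timer. Origin: centre of its underside.
- spare_barrel: Another green barrel half, the same size, lying loose on the bench in front of the press. Origin: centre of its underside.
- press_handle_end (a point): Black ball, 30 in diameter, at the robot-side end of the chrome lever (12 thick, 275 from ball to pivot) of the fixed cast iron press (base 150 by 130, 300 high, centre 780 to 820 ahead of the robot). From the ball the lever runs away from the robot, within 0.12 rad of its x axis, level or falling to its pivot 265 above the bench; the ball is 265 to 480 up. It moves only if pushed hard.
- clamp_pad (a joint): How far the spring in the clamp's pad is pressed in, m: 0 until the pad touches the barrel, about 0.0023 at a quarter turn past touch.
Mind the look-alikes: they are no part of the job. Leave any pink look-alike of the timer alone.

How it is judged:
By the outcome, as a careful person would: the job done as asked, in the order asked, and still so for the second after the job is handed in, with the robot touching nothing.
It also fails if it takes over 67 s, if anything falls off the work surface, if the arm or the gripper's body presses on something with over 40 N, if the wrist force passes 120 N, or if a joint passes its speed limit or range.

### The arm

A 6-joint arm with a two-finger parallel gripper is mounted at the origin on the work surface. World frame = base frame: x ahead of the robot, y to its left, z up, the work surface at z = 0. Lengths are in m, angles in rad, forces in N, time in s.
With the tool pointing down it reaches from about 0.25 to 0.8 m from the base axis. Payload 3.9 kg.
Tool frame: the origin (TCP) lies midway between the tips of the shut fingers; the grasp point (between the pads) lies 19 mm behind it; z points along the fingers, y is the line along which they close (so a half turn about z gives the same grasp; the last joint's range is limited). The gripper opens to 85 mm and grips with 20 to 120 N. Pads are 22 mm wide; open, the fingers measure 114 mm over their backs; the gripper's body (76 mm by 85 mm) begins 54 mm behind the grasp point. The pads swing forward as they close: fully open they stand 13 mm farther back than shut.
Start: joints at [-1.257, 0.26, -0.138, 1.173, 0, 1.571], TCP at [0.162, -0.499, 0.231] pointing down, gripper open.
Joint ranges: [-2.78, 2.78], [-0.83, 1.72], [-1.28, 1.37], [-1.9, 2.12], [-1.57, 1.48], [-3.14, 3.14]. Speed limits (rad/s): [2.57, 2.57, 3.14, 3.14, 3.14, 3.14].

### API

Orientations are given as a unit quaternion [w, x, y, z].
In Python, from station import monitor, vision, order gives the robot as it stands.
- The arm moves only by the tool carry_out, never from a script. Its argument "plan" is a list of rows, each an object of numbers: "dx", "dy", "dz": the shift along the tool's x, y, z in mm; "wx", "wy", "wz": the turn, a rotation vector about the tool's x, y, z in degrees; "grip": the opening, from 0 (shut) to 1 (fully open). In form: [{"dx": .., "dy": .., "dz": .., "wx": .., "wy": .., "wz": .., "grip": ..}, ...]. A call has 1 to 20 rows; each row shifts and turns the commanded pose from where the row before left it, along the tool's axes as they then stand; what a row does not reach is not made up. A row lasts 1/8 s, in which the tool goes at most 62.5 mm and 10.7 degrees, less where a joint would pass 70% of its speed; a pose out of reach is approached as far as the arm can. A call is refused whole if a number of a shift passes 62.5 or a number of a turn 10.7, either way. A call with a gripper value outside its range is refused whole. The fingers move at their own pace and stop on an object; "force" is the grip in N (left out, the last holds). Time passes only in rows, so rows that do not move let the fingers close. It gives the time, the measured TCP pose, the force, the opening and the grip force at its end, in the units of the state.
- monitor.get_state(): the state, without advancing time (a new reading comes with each control period).
- vision.read_camera(name): name is "scene" or "top" or "wrist"; returns the picture (384x512x3 uint8, red, green, blue); there is no depth.
- vision.camera_params(name): a dict with "fx", "fy", "cx", "cy" (pixels), "R" (3x3) and "t" (3): a world point X has camera coordinates R X + t; the wrist camera has in their place "T_tool_cam" (4x4, takes a point from camera to tool coordinates, whose origin is the TCP and whose axes are the flange's). Camera axes: x right, y down, z forward; pixel columns grow to the right and rows downward; lengths in m; the calibration is good to about 2 mm. A picture is of the moment at which its call begins: read the wrist's pose just before it. camera_params takes no time and is no camera call.
- order.hand_in(): hands the job in; it is judged then, once.
The state is a dict: "t": time; "q": joint angles; "qvel": joint speeds; "joint_efforts": joint torques, N m; "tcp_pos": TCP position; "ee_rot": TCP orientation; "contact_force": force on the tool from outside, world axes, zero at the start; "torque": the same for the moment, N m; "grip_width": finger opening in m; "gripper_force": force on a finger pad.
Only numpy, scipy, OpenCV 4.12 (cv2) and the standard library are available. Lean on these libraries where they do the work, as an engineer would, in place of code of your own. Each camera call takes 0.05 s, during which the arm holds its last target. There are 200 camera calls.

## Working session

There is one attempt and no reset: what is moved stays moved. The work goes in short steps, Python scripts to look and compute and a tool call to move; the robot and the scene stay as the last step left them, time stands still between calls to the robot, and variables do not carry over. Pictures are saved under pics/ and viewed, at most 10 in all, crops included, and the job is handed in when it is done.

Besides the shell and the picture viewer there is one more tool, called after ">>>" by a JSON object that holds its "method" and its "body", one argument or row to a line. carry_out: Moves the arm, as the interface text tells. Its arguments: {"type":"object","properties":{"plan":{"type":"array"},"force":{"type":"number"}},"required":["plan"]}

```bash
mkdir -p pics
python3 - <<'E'
from station import monitor,vision
import cv2,numpy as np
s=monitor.get_state();print({k:np.round(v,3).tolist() for k,v in s.items()})
for n in ("scene","top"):
    im=vision.read_camera(n);cv2.imwrite(f"pics/{n}0.png",cv2.resize(im[:,:,::-1],(800,600)));np.save(f"{n}0.npy",im)
    p=vision.camera_params(n);print(n,{k:np.round(v,4).tolist() for k,v in p.items()})
print(vision.camera_params("wrist"))
E
```

```text
{'t': 0.0, 'q': [-1.257, 0.261, -0.139, 1.173, 0.0, 1.571], 'qvel': [-0.002, 0.001, -0.001, -0.002, -0.001, 0.002], 'joint_efforts': [0.001, -40.568, 25.392, 0.019, 0.0, -0.0], 'tcp_pos': [0.162, -0.499, 0.23], 'ee_rot': [-0.001, 0.988, 0.156, -0.0], 'contact_force': [-1.023, -0.772, -0.407], 'torque': [0.03, 0.011, 0.022], 'gripper_force': 0.0, 'grip_width': 0.086}
scene {'fx': 428.2192, 'fy': 428.2192, 'cx': 257.4051, 'cy': 192.4493, 'R': [[-0.7211, 0.6929, 0.005], [0.4321, 0.4553, -0.7784], [-0.5416, -0.5591, -0.6277]], 't': [0.3765, -0.0809, 1.4189]}
top {'fx': 427.7381, 'fy': 427.7381, 'cx': 252.0643, 'cy': 185.9782, 'R': [[0.0103, -0.9999, 0.0074], [-0.9891, -0.0113, -0.1469], [0.147, -0.0058, -0.9891]], 't': [0.0074, 0.5401, 1.1579]}
{'fx': 283.78241846287483, 'fy': 283.78241846287483, 'cx': 256.94328623727733, 'cy': 192.10991626868176, 'T_tool_cam': array([[ 4.12568344e-06, -9.62006853e-01, -2.73025299e-01,
         6.95203925e-02],
       [ 9.99999952e-01,  8.84005637e-05, -2.96369109e-04,
         7.82723663e-04],
       [ 3.09244705e-04, -2.73025285e-01,  9.62006808e-01,
        -1.43033887e-01],
       [ 0.00000000e+00,  0.00000000e+00,  0.00000000e+00,
         1.00000000e+00]])}
```

View pics/top0.png

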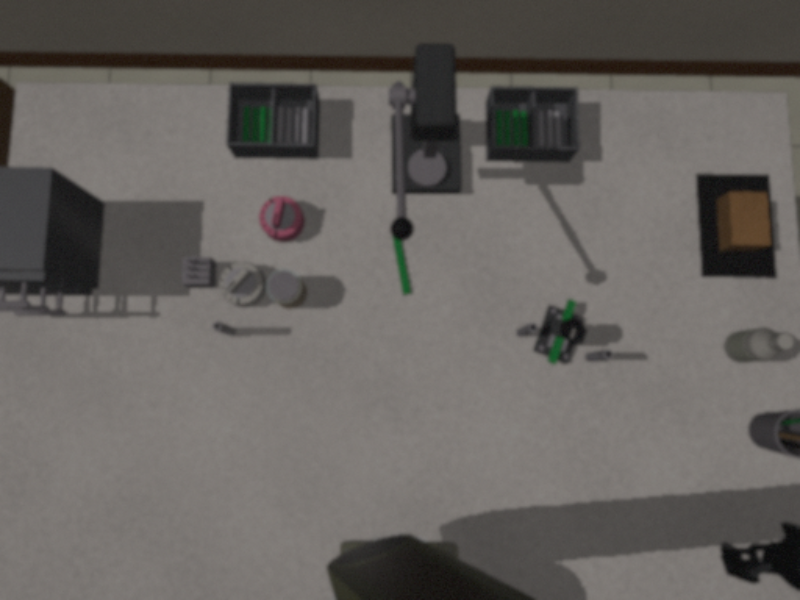

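View pics/scene0.png

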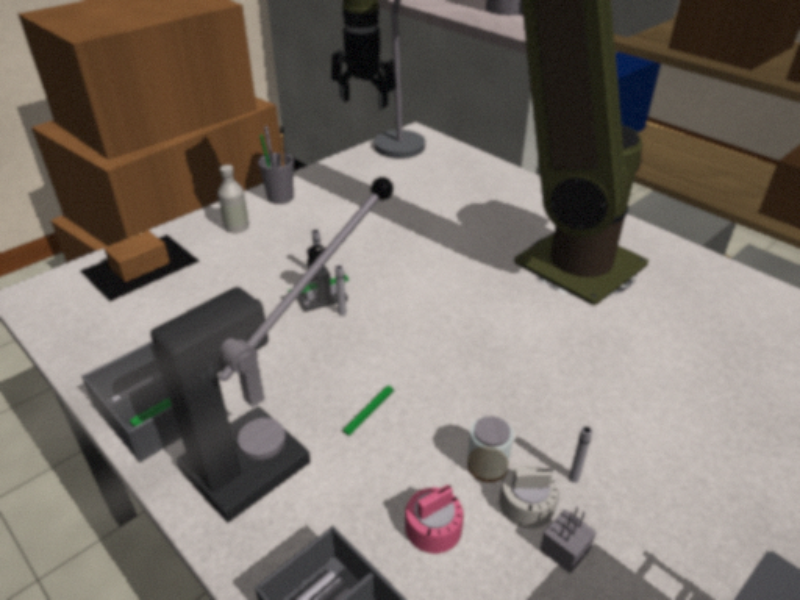

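The top view (800x600 scale) shows:
- **Clamp:** around (560,333), with the knob at (572,330), the barrel from (571,302) to (554,360), and sleeves at (527,330) and (600,355).
- **White timer:** (242,284), with the block at (198,271), the jar at (285,288) and sleeve2 at (225,328).
- **Look-alikes:** the pink timer at (281,217), and the spare barrel at (403,265) under the press ball at (401,228).

The timer meant is the white one with the jar and block beside it. I'll confirm that with one enlarged crop.

```bash
cat > h.py <<'E'
import numpy as np,cv2
from station import monitor,vision
from scipy.spatial.transform import Rotation as Ro
def cam(n,s=None):
    p=vision.camera_params(n)
    if n!="wrist": return p,p["R"],p["t"]
    w,x,y,z=s["ee_rot"];T=np.eye(4);T[:3,:3]=Ro.from_quat([x,y,z,w]).as_matrix();T[:3,3]=s["tcp_pos"]
    M=np.linalg.inv(T@p["T_tool_cam"]);return p,M[:3,:3],M[:3,3]
def ray(c,u,v,z):
    p,R,t=c;C=-R.T@t;d=R.T@np.array([(u-p["cx"])/p["fx"],(v-p["cy"])/p["fy"],1]);return C+d*(z-C[2])/d[2]
def proj(c,X):
    p,R,t=c;q=R@np.asarray(X)+t;return np.array([p["fx"]*q[0]/q[2]+p["cx"],p["fy"]*q[1]/q[2]+p["cy"]])
E
python3 - <<'E'
from h import *
im=np.load("top0.npy")[:,:,::-1]
a=im[175:245,325:425];b=im[120:220,110:210]
cv2.imwrite("pics/crop1.png",np.hstack([cv2.resize(a,(500,350),interpolation=2)[:,:400],cv2.resize(b,(400,400),interpolation=2)[:350]]))
c=cam("top");k=.64
for n,u,v,z in [("knob",572,330,.114),("timerbar",242,284,.076),("timertop",242,284,.04),("jar",285,288,.082),("block",198,271,.045),("sl2 top",219,325,.11),("slA top",524,331,.11),("slB top",607,354,.11),("bar1",571,302,.036),("bar2",554,360,.036),("ball",401,228,.4)]:
    print(n,ray(c,u*k,v*k,z).round(3))
E
```

```text
knob [ 0.466 -0.284  0.114]
timerbar [0.543 0.277 0.076]
timertop [0.549 0.285 0.04 ]
jar [0.536 0.202 0.082]
block [0.571 0.364 0.045]
sl2 top [0.468 0.305 0.11 ]
slA top [ 0.464 -0.205  0.11 ]
slB top [ 0.427 -0.343  0.11 ]
bar1 [ 0.523 -0.305  0.036]
bar2 [ 0.419 -0.272  0.036]
ball [0.567 0.007 0.4  ]
```

View pics/crop1.png

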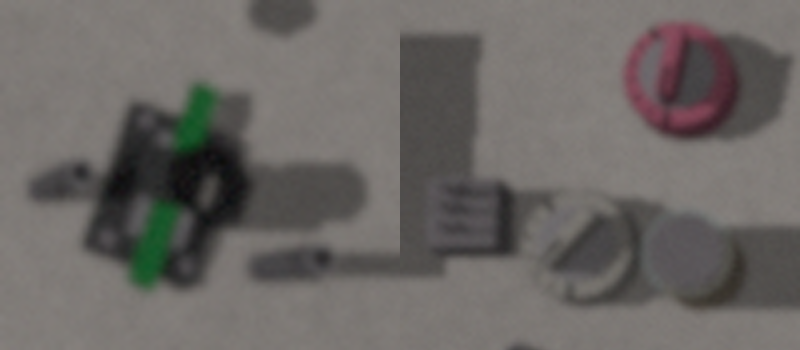

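The crop confirms the white timer at (580,245), between the jar and the block and with black rim marks. The pink one at (680,78) is the look-alike. The clamp knob is at (210,185), with its white line pointing towards the robot. I'm moving above the clamp now.

>>> {"method": "carry_out", "body": {
  "plan": [
    {"dx": 44.5, "dy": -13.7, "grip": 0.65},
    {"dx": 44.5, "dy": -13.7},
    {"dx": 44.5, "dy": -13.7},
    {"dx": 44.5, "dy": -13.7},
    {"dx": 44.5, "dy": -13.7},
    {"dx": 44.5, "dy": -13.7},
    {"dx": 44.5, "dy": -13.7},
    {"dx": 44.5, "dy": -13.7},
    {},
    {}
  ],
  "force": 40
}}

```text
invalid input
```

```bash
cat > look.py <<'E'
import sys;from h import *
n=sys.argv[1];X=[float(a) for a in sys.argv[2:5]];r=int(sys.argv[5])
s=monitor.get_state();im=vision.read_camera("wrist");c=cam("wrist",s)
np.savez(f"{n}.npz",im=im,R=c[1],t=c[2])
u,v=proj(c,X).round().astype(int);x0,y0=max(u-r,0),max(v-r,0)
cr=im[y0:v+r,x0:u+r,::-1];f=600/max(cr.shape[:2])
cv2.imwrite(f"pics/{n}.png",cv2.resize(cr,None,fx=f,fy=f,interpolation=2))
print("origin",x0,y0,"scale",f,"t",s["t"],"q",np.round(s["q"],3),"tcp",np.round(s["tcp_pos"],4),np.round(s["ee_rot"],4),s["grip_width"],np.round(s["contact_force"],1))
E
python3 look.py w1 0.467 -0.285 0.114 110
```

```text
origin 0 0 scale 3.225806451612903 t 0.1 q [-1.257  0.261 -0.139  1.173 -0.     1.571] tcp [ 0.1619 -0.4988  0.2306] [-8.000e-04  9.877e-01  1.563e-01 -1.000e-04] 0.08572441864567903 [ 0.7  0.5 -0.1]
```

View pics/w1.png

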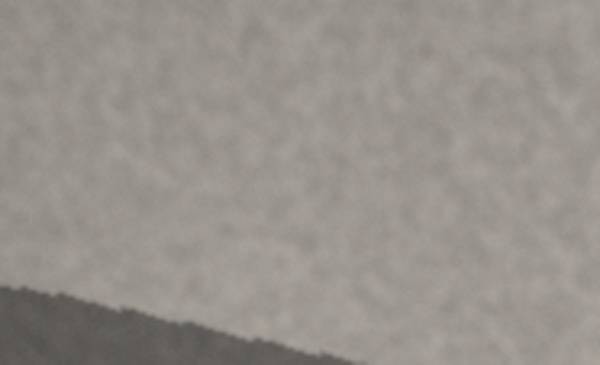

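The move was refused, so that picture only shows bare bench. I'll resend it with every key filled in.

>>> {"method": "carry_out", "body": {
  "plan": [
    {"dx": 44.5, "dy": -13.7, "dz": 0, "wx": 0, "wy": 0, "wz": 0, "grip": 0.65},
    {"dx": 44.5, "dy": -13.7, "dz": 0, "wx": 0, "wy": 0, "wz": 0, "grip": 0.65},
    {"dx": 44.5, "dy": -13.7, "dz": 0, "wx": 0, "wy": 0, "wz": 0, "grip": 0.65},
    {"dx": 44.5, "dy": -13.7, "dz": 0, "wx": 0, "wy": 0, "wz": 0, "grip": 0.65},
    {"dx": 44.5, "dy": -13.7, "dz": 0, "wx": 0, "wy": 0, "wz": 0, "grip": 0.65},
    {"dx": 44.5, "dy": -13.7, "dz": 0, "wx": 0, "wy": 0, "wz": 0, "grip": 0.65},
    {"dx": 44.5, "dy": -13.7, "dz": 0, "wx": 0, "wy": 0, "wz": 0, "grip": 0.65},
    {"dx": 44.5, "dy": -13.7, "dz": 0, "wx": 0, "wy": 0, "wz": 0, "grip": 0.65},
    {"dx": 0, "dy": 0, "dz": 0, "wx": 0, "wy": 0, "wz": 0, "grip": 0.65},
    {"dx": 0, "dy": 0, "dz": 0, "wx": 0, "wy": 0, "wz": 0, "grip": 0.65}
  ],
  "force": 40
}}

```text
t: 1.4
tcp_pos: [0.4662, -0.2851, 0.2309]
ee_rot: [-0.0, 0.988, 0.156, -0.001]
contact_force: [-1.2, -0.8, -0.4]
grip_width: 0.0553
gripper_force: 0.0
```

```bash
python3 look.py w2 0.467 -0.285 0.114 90
```

```text
origin 166 97 scale 3.3333333333333335 t 1.4 q [-5.490e-01  2.980e-01 -8.500e-02  1.189e+00 -1.000e-03  2.279e+00] tcp [ 0.4662 -0.2851  0.2309] [-2.000e-04  9.877e-01  1.564e-01 -7.000e-04] 0.0553219000639478 [-1.2 -0.8 -0.4]
```

View pics/w2.png

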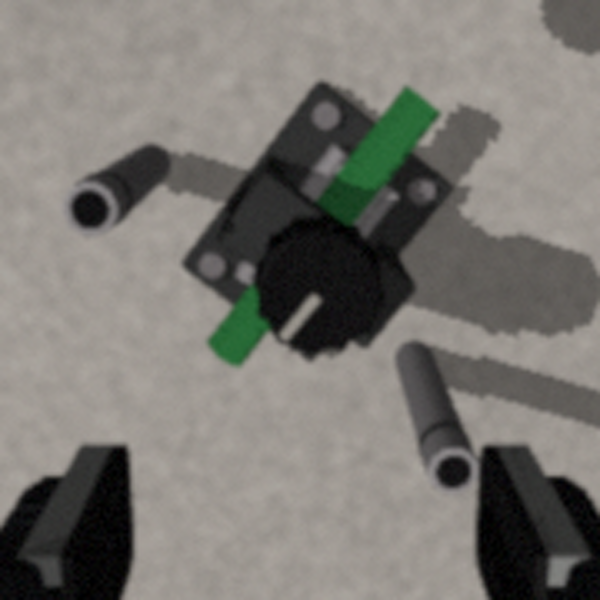

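The wrist view shows the knob at about (320,286) with its white line from (317,297) to (283,337). The barrel runs from (420,100) to (228,352), and the sleeve tops are at (92,208) and (453,470). Next I'll compute the poses.

```bash
cat > knob.py <<'E'
import sys;from h import *
def line(n,kx,ky,z=.114,r=.017,thr=110):
    d=np.load(n+".npz");c=(vision.camera_params("wrist"),d["R"],d["t"])
    g=d["im"].astype(int).min(2);P=[]
    for v in range(384):
        for u in range(0,512):
            X=ray(c,u,v,z)
            if np.hypot(X[0]-kx,X[1]-ky)<r and g[v,u]>thr:P.append(X[:2])
    P=np.array(P,np.float32);l=cv2.fitLine(P,cv2.DIST_L2,0,.01,.01).ravel()
    t=(P-l[2:])@l[:2];return c,len(P),l,l[2:]+np.outer([t.min(),t.max()],l[:2])
E
python3 - <<'E'
from knob import *
d=np.load("w2.npz");c=(vision.camera_params("wrist"),d["R"],d["t"])
f=lambda u,v,z:ray(c,166+u/3.3333,97+v/3.3333,z)[:2]
for n,u,v,z in [("knob",320,286,.114),("slA",92,208,.11),("slB",453,470,.11),("b1",406,88,.028),("b1b",438,110,.028),("b2",212,343,.028),("b2b",240,364,.028),("baseTop",322,82,.012),("baseL",184,264,.012),("baseR",455,187,.012)]: print(n,f(u,v,z).round(4))
k=f(320,286,.114);c,n,l,e=line("w2",*k,thr=100);print(n,l,e)
for e1 in [(.485,-.285)]:pass
E
```

```text
knob [ 0.4724 -0.2888]
slA [ 0.4731 -0.2212]
slB [ 0.4293 -0.3457]
b1 [ 0.5308 -0.3032]
b1b [ 0.5271 -0.3167]
b2 [ 0.4183 -0.2646]
b2b [ 0.4135 -0.2772]
baseTop [ 0.5231 -0.2746]
baseL [ 0.4407 -0.2449]
baseR [ 0.5017 -0.3353]
40 [ 0.9305482  -0.3661695   0.46266803 -0.28579193] [[ 0.4564536  -0.28334656]
 [ 0.4687784  -0.28819636]]
```

The knob axis is at (0.4715,-0.2895) and the clamp's x axis is at -19.3°. The starting angle is about 0.04 rad, so the knob needs about 162° of turn. J6 increases clockwise, so I'll wind it back first.

>>> {"method": "carry_out", "body": {
  "plan": [
    {"dx": 3.7, "dy": 5.8, "dz": 0, "wx": 0, "wy": 0, "wz": -10.3, "grip": 0.65},
    {"dx": 0, "dy": 0, "dz": 0, "wx": 0, "wy": 0, "wz": -10.3, "grip": 0.65},
    {"dx": 0, "dy": 0, "dz": 0, "wx": 0, "wy": 0, "wz": -10.3, "grip": 0.65},
    {"dx": 0, "dy": 0, "dz": 0, "wx": 0, "wy": 0, "wz": -10.3, "grip": 0.65},
    {"dx": 0, "dy": 0, "dz": 0, "wx": 0, "wy": 0, "wz": -10.3, "grip": 0.65},
    {"dx": 0, "dy": 0, "dz": 0, "wx": 0, "wy": 0, "wz": -10.3, "grip": 0.65},
    {"dx": 0, "dy": 0, "dz": 0, "wx": 0, "wy": 0, "wz": -10.3, "grip": 0.65},
    {"dx": 0, "dy": 0, "dz": 0, "wx": 0, "wy": 0, "wz": -10.3, "grip": 0.65},
    {"dx": 0, "dy": 0, "dz": 0, "wx": 0, "wy": 0, "wz": -10.3, "grip": 0.65},
    {"dx": 0, "dy": 0, "dz": 0, "wx": 0, "wy": 0, "wz": -10.3, "grip": 0.65},
    {"dx": 0, "dy": 0, "dz": 0, "wx": 0, "wy": 0, "wz": -10.3, "grip": 0.65},
    {"dx": 0, "dy": 0, "dz": 0, "wx": 0, "wy": 0, "wz": -10.3, "grip": 0.65},
    {"dx": 0, "dy": 0, "dz": 0, "wx": 0, "wy": 0, "wz": -10.3, "grip": 0.65},
    {"dx": 0, "dy": 0, "dz": 0, "wx": 0, "wy": 0, "wz": -10.3, "grip": 0.65},
    {"dx": 0, "dy": 0, "dz": 0, "wx": 0, "wy": 0, "wz": -10.3, "grip": 0.65},
    {"dx": 0, "dy": 0, "dz": 0, "wx": 0, "wy": 0, "wz": -10.3, "grip": 0.65},
    {"dx": 0, "dy": 0, "dz": 0, "wx": 0, "wy": 0, "wz": -10.3, "grip": 0.65},
    {"dx": 0, "dy": 0, "dz": 0, "wx": 0, "wy": 0, "wz": -10.3, "grip": 0.65},
    {"dx": 0, "dy": 0, "dz": 0, "wx": 0, "wy": 0, "wz": -10.3, "grip": 0.65},
    {"dx": 0, "dy": 0, "dz": 0, "wx": 0, "wy": 0, "wz": -10.3, "grip": 0.65}
  ]
}}

```text
t: 3.95
tcp_pos: [0.4707, -0.2906, 0.2314]
ee_rot: [-0.0, -0.376, 0.927, 0.0]
contact_force: [0.2, -0.0, -0.4]
grip_width: 0.0556
gripper_force: 0.0
```

```bash
python3 look.py w3 0.4715 -0.2895 0.114 60
python3 - <<'E'
from knob import *
c,n,l,e=line("w3",.4715,-.2895,thr=100);print(n,l,e)
d=np.load("w3.npz")
# knob silhouette extents via dark mask near projected top
print(proj(c,[.4715,-.2895,.114]))
E
```

```text
origin 198 129 scale 5.0 t 3.95 q [-0.553  0.309 -0.069  1.194 -0.    -1.324] tcp [ 0.4707 -0.2906  0.2314] [-2.000e-04 -3.760e-01  9.266e-01  1.000e-04] 0.055617238728213565 [ 0.2 -0.  -0.4]
44 [ 0.9393396  -0.34298858  0.46299234 -0.28551584] [[ 0.45589736 -0.2829252 ]
 [ 0.46984643 -0.28801852]]
[257.99038373 188.80084373]
```

>>> {"method": "carry_out", "body": {
  "plan": [
    {"dx": -1.2, "dy": 1.3, "dz": 24, "wx": 0, "wy": 0, "wz": 0, "grip": 0.65},
    {"dx": 0, "dy": 0, "dz": 24, "wx": 0, "wy": 0, "wz": 0, "grip": 0.65},
    {"dx": 0, "dy": 0, "dz": 24, "wx": 0, "wy": 0, "wz": 0, "grip": 0.65},
    {"dx": 0, "dy": 0, "dz": 24, "wx": 0, "wy": 0, "wz": 0, "grip": 0.65},
    {"dx": 0, "dy": 0, "dz": 20, "wx": 0, "wy": 0, "wz": 0, "grip": 0.65},
    {"dx": 0, "dy": 0, "dz": 12, "wx": 0, "wy": 0, "wz": 0, "grip": 0.65},
    {"dx": 0, "dy": 0, "dz": 10, "wx": 0, "wy": 0, "wz": 0, "grip": 0.65},
    {"dx": 0, "dy": 0, "dz": 8, "wx": 0, "wy": 0, "wz": 0, "grip": 0.65},
    {"dx": 0, "dy": 0, "dz": 0, "wx": 0, "wy": 0, "wz": 0, "grip": 0.4},
    {"dx": 0, "dy": 0, "dz": 0, "wx": 0, "wy": 0, "wz": 0, "grip": 0.3},
    {"dx": 0, "dy": 0, "dz": 0, "wx": 0, "wy": 0, "wz": 0, "grip": 0.3},
    {"dx": 0, "dy": 0, "dz": 0, "wx": 0, "wy": 0, "wz": 0, "grip": 0.3}
  ],
  "force": 50
}}

```text
t: 5.5
tcp_pos: [0.4713, -0.2871, 0.0855]
ee_rot: [-0.0, -0.374, 0.927, 0.001]
contact_force: [-3.7, 3.1, 4.5]
grip_width: 0.0346
gripper_force: 50.7
```

>>> {"method": "carry_out", "body": {
  "plan": [
    {"dx": 0, "dy": 0, "dz": 0, "wx": 0, "wy": 0, "wz": 4, "grip": 0.3},
    {"dx": 0, "dy": 0, "dz": 0, "wx": 0, "wy": 0, "wz": 8, "grip": 0.3},
    {"dx": 0, "dy": 0, "dz": 0, "wx": 0, "wy": 0, "wz": 8, "grip": 0.3},
    {"dx": 0, "dy": 0, "dz": 0, "wx": 0, "wy": 0, "wz": 8, "grip": 0.3},
    {"dx": 0, "dy": 0, "dz": 0, "wx": 0, "wy": 0, "wz": 8, "grip": 0.3},
    {"dx": 0, "dy": 0, "dz": 0, "wx": 0, "wy": 0, "wz": 8, "grip": 0.3},
    {"dx": 0, "dy": 0, "dz": 0, "wx": 0, "wy": 0, "wz": 8, "grip": 0.3},
    {"dx": 0, "dy": 0, "dz": 0, "wx": 0, "wy": 0, "wz": 8, "grip": 0.3},
    {"dx": 0, "dy": 0, "dz": 0, "wx": 0, "wy": 0, "wz": 8, "grip": 0.3},
    {"dx": 0, "dy": 0, "dz": 0, "wx": 0, "wy": 0, "wz": 8, "grip": 0.3},
    {"dx": 0, "dy": 0, "dz": 0, "wx": 0, "wy": 0, "wz": 8, "grip": 0.3},
    {"dx": 0, "dy": 0, "dz": 0, "wx": 0, "wy": 0, "wz": 8, "grip": 0.3},
    {"dx": 0, "dy": 0, "dz": 0, "wx": 0, "wy": 0, "wz": 8, "grip": 0.3},
    {"dx": 0, "dy": 0, "dz": 0, "wx": 0, "wy": 0, "wz": 8, "grip": 0.3},
    {"dx": 0, "dy": 0, "dz": 0, "wx": 0, "wy": 0, "wz": 8, "grip": 0.3},
    {"dx": 0, "dy": 0, "dz": 0, "wx": 0, "wy": 0, "wz": 8, "grip": 0.3},
    {"dx": 0, "dy": 0, "dz": 0, "wx": 0, "wy": 0, "wz": 8, "grip": 0.3},
    {"dx": 0, "dy": 0, "dz": 0, "wx": 0, "wy": 0, "wz": 8, "grip": 0.3},
    {"dx": 0, "dy": 0, "dz": 0, "wx": 0, "wy": 0, "wz": 8, "grip": 0.3},
    {"dx": 0, "dy": 0, "dz": 0, "wx": 0, "wy": 0, "wz": 0, "grip": 0.3}
  ]
}}

```text
t: 8.0
tcp_pos: [0.47, -0.2895, 0.0855]
ee_rot: [0.0, 0.789, 0.615, -0.003]
contact_force: [-7.9, -3.1, 4.0]
grip_width: 0.0344
gripper_force: 51.0
```

```bash
python3 look.py w4 0.471 -0.289 0.114 100
python3 - <<'E'
from knob import *
c,n,l,e=line("w4",.471,-.289,thr=100);print(n,l,e)
E
```

```text
origin 157 168 scale 3.0 t 8.0 q [-0.549  0.407 -0.323  0.842 -0.005  1.269] tcp [ 0.47   -0.2895  0.0855] [ 3.000e-04  7.888e-01  6.146e-01 -2.700e-03] 0.03440988474503125 [-7.9 -3.1  4. ]
242 [ 0.9798619   0.19967635  0.47947693 -0.2875161 ] [[ 0.47148663 -0.28914437]
 [ 0.4873232  -0.28591716]]
```

View pics/w4.png

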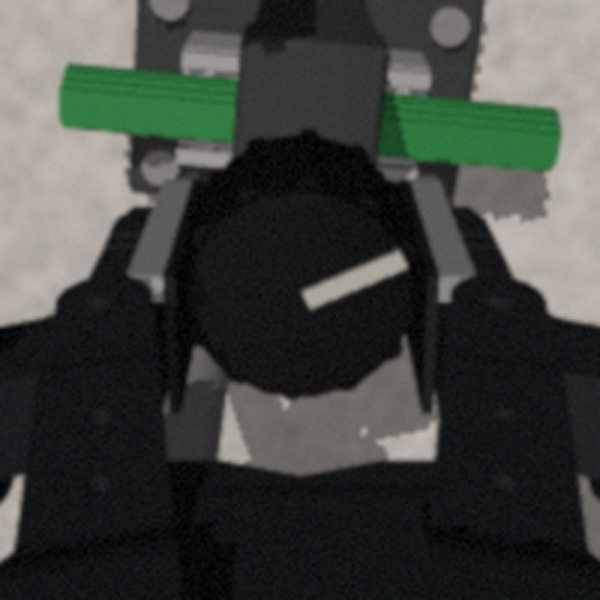

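The grip is firm and the white line runs from (305,300) to (405,258) with no slip. I'll check the clamp's direction from this close view.

Run:
```python
from h import *
d=np.load("w4.npz");c=(vision.camera_params("wrist"),d["R"],d["t"])
f=lambda u,v,z:ray(c,157+u/3,168+v/3,z)[:2]
for a,b,z in [((60,127),(528,170),.028),((68,65),(555,108),.032),((170,5),(450,27),.013),((235,36),(387,50),.076)]:
    D=f(*b,z)-f(*a,z);print(D.round(4),np.degrees(np.arctan2(D[1],D[0])).round(2))
# barrel by colour
m=cv2.inRange(d["im"],(0,60,0),(70,255,90));im=d["im"].astype(int);m=((im[:,:,1]-im[:,:,0]>30)&(im[:,:,1]-im[:,:,2]>20))
v,u=np.nonzero(m);P=np.array([ray(c,a,b,.032)[:2] for a,b in zip(u,v)],np.float32)
l=cv2.fitLine(P,cv2.DIST_L2,0,.01,.01).ravel();print(np.degrees(np.arctan2(l[1],l[0])))
```

```text
[ 0.1112 -0.0398] -19.7
[ 0.1112 -0.0391] -19.38
[ 0.0687 -0.0233] -18.71
[ 0.0265 -0.0094] -19.54
-19.68071
```

>>> {"method": "carry_out", "body": {
  "plan": [
    {"dx": 0, "dy": 0, "dz": 0, "wx": 0, "wy": 0, "wz": 5, "grip": 0.3},
    {"dx": 0, "dy": 0, "dz": 0, "wx": 0, "wy": 0, "wz": 5, "grip": 0.3},
    {"dx": 0, "dy": 0, "dz": 0, "wx": 0, "wy": 0, "wz": 3.5, "grip": 0.3},
    {"dx": 0, "dy": 0, "dz": 0, "wx": 0, "wy": 0, "wz": 1.7, "grip": 0.3},
    {"dx": 0, "dy": 0, "dz": 0, "wx": 0, "wy": 0, "wz": 0, "grip": 0.3},
    {"dx": 0, "dy": 0, "dz": 0, "wx": 0, "wy": 0, "wz": 0, "grip": 0.3}
  ]
}}

```text
t: 8.8
tcp_pos: [0.4697, -0.2894, 0.0855]
ee_rot: [0.0, 0.863, 0.505, -0.003]
contact_force: [-8.9, -2.2, 4.8]
grip_width: 0.0346
gripper_force: 51.1
```

```bash
python3 look.py w5 0.471 -0.289 0.114 100
python3 - <<'E'
from knob import *
c,n,l,e=line("w5",.471,-.289,thr=100);print(n,l,e,160.5-np.degrees(np.arctan2(l[1],l[0])))
E
```

```text
origin 157 168 scale 3.0 t 8.8 q [-0.549  0.407 -0.323  0.843 -0.005  1.533] tcp [ 0.4697 -0.2894  0.0855] [ 4.000e-04  8.630e-01  5.051e-01 -2.900e-03] 0.034600941432100046 [-8.9 -2.2  4.8]
246 [ 0.9979485  -0.06402163  0.4794862  -0.2898689 ] [[ 0.4713412  -0.28934637]
 [ 0.487468   -0.29038095]] 164.17068
```

The knob is at 164.2°, or 2.865 rad. I'll release it and rise.

>>> {"method": "carry_out", "body": {
  "plan": [
    {"dx": 0, "dy": 0, "dz": 0, "wx": 0, "wy": 0, "wz": 0, "grip": 0.5},
    {"dx": 0, "dy": 0, "dz": 0, "wx": 0, "wy": 0, "wz": 0, "grip": 0.65},
    {"dx": 0, "dy": 0, "dz": 0, "wx": 0, "wy": 0, "wz": 0, "grip": 0.65},
    {"dx": 0, "dy": 0, "dz": -15, "wx": 0, "wy": 0, "wz": 0, "grip": 0.65},
    {"dx": 0, "dy": 0, "dz": -35, "wx": 0, "wy": 0, "wz": 0, "grip": 0.65},
    {"dx": 0, "dy": 0, "dz": -40, "wx": 0, "wy": 0, "wz": 0, "grip": 0.65},
    {"dx": 0, "dy": 0, "dz": -40, "wx": 0, "wy": 0, "wz": 0, "grip": 0.65},
    {"dx": 0, "dy": 0, "dz": -20, "wx": 0, "wy": 0, "wz": 0, "grip": 0.65},
    {"dx": 0, "dy": 0, "dz": 0, "wx": 0, "wy": 0, "wz": 0, "grip": 0.65}
  ]
}}

```text
t: 9.98
tcp_pos: [0.4736, -0.2886, 0.2382]
ee_rot: [0.002, 0.863, 0.506, 0.001]
contact_force: [0.3, -0.3, -0.2]
grip_width: 0.0555
gripper_force: 0.0
```

```bash
python3 look.py w6 0.471 -0.289 0.08 100
python3 - <<'E'
from knob import *
from scipy.optimize import least_squares
c,n,l,e=line("w6",.471,-.289,thr=100);print(n,l,e,160.5-np.degrees(np.arctan2(l[1],l[0])))
s,t=cam("scene"),cam("top");o=np.array([382,188,401,228])*.64
print("ball",least_squares(lambda X:np.r_[proj(s,X),proj(t,X)]-o,[.55,0,.4]).x)
E
```

```text
origin 154 79 scale 3.0 t 9.975 q [-0.547  0.304 -0.058  1.203  0.     1.533] tcp [ 0.4736 -0.2886  0.2382] [0.0025 0.8626 0.5059 0.0014] 0.055525304033985964 [ 0.3 -0.3 -0.2]
42 [ 0.9972624  -0.07394352  0.47935238 -0.28957316] [[ 0.47193578 -0.28902325]
 [ 0.4867082  -0.29011858]] 164.74052
ball [0.56684094 0.00689912 0.40009569]
```

The clamp is set. The press ball is at (0.567,0.007,0.40), so I'll retract before swinging across.

>>> {"method": "carry_out", "body": {
  "plan": [
    {"dx": 2, "dy": -38, "dz": 0, "wx": 0, "wy": 0, "wz": 0, "grip": 0.65},
    {"dx": 2, "dy": -38, "dz": 0, "wx": 0, "wy": 0, "wz": 0, "grip": 0.65},
    {"dx": 2, "dy": -38, "dz": 0, "wx": 0, "wy": 0, "wz": 0, "grip": 0.65},
    {"dx": 2, "dy": -38, "dz": 0, "wx": 0, "wy": 0, "wz": 0, "grip": 0.65},
    {"dx": 2, "dy": -38, "dz": 0, "wx": 0, "wy": 0, "wz": 0, "grip": 0.6},
    {"dx": 35, "dy": -20, "dz": 0, "wx": 0, "wy": 0, "wz": 0, "grip": 0.5},
    {"dx": 35, "dy": -20, "dz": 0, "wx": 0, "wy": 0, "wz": 0, "grip": 0.5},
    {"dx": 35, "dy": -20, "dz": 0, "wx": 0, "wy": 0, "wz": 0, "grip": 0.5},
    {"dx": 35, "dy": -20, "dz": 0, "wx": 0, "wy": 0, "wz": 0, "grip": 0.5},
    {"dx": 35, "dy": -20, "dz": 0, "wx": 0, "wy": 0, "wz": 0, "grip": 0.5},
    {"dx": 35, "dy": -20, "dz": 0, "wx": 0, "wy": 0, "wz": 0, "grip": 0.5},
    {"dx": 35, "dy": -20, "dz": 0, "wx": 0, "wy": 0, "wz": 0, "grip": 0.5},
    {"dx": 35, "dy": -20, "dz": 0, "wx": 0, "wy": 0, "wz": 0, "grip": 0.5},
    {"dx": 35, "dy": -20, "dz": 0, "wx": 0, "wy": 0, "wz": 0, "grip": 0.5},
    {"dx": 0, "dy": 0, "dz": 0, "wx": 0, "wy": 0, "wz": 0, "grip": 0.5}
  ]
}}

```text
t: 11.9
tcp_pos: [0.3072, 0.1781, 0.2342]
ee_rot: [-0.0, 0.861, 0.508, -0.001]
contact_force: [0.0, -0.2, 0.3]
grip_width: 0.0423
gripper_force: 0.0
```

>>> {"method": "carry_out", "body": {
  "plan": [
    {"dx": 34, "dy": 26, "dz": 0, "wx": 0, "wy": 0, "wz": 0, "grip": 0.5},
    {"dx": 34, "dy": 26, "dz": 0, "wx": 0, "wy": 0, "wz": 0, "grip": 0.5},
    {"dx": 34, "dy": 26, "dz": 0, "wx": 0, "wy": 0, "wz": 0, "grip": 0.5},
    {"dx": 34, "dy": 26, "dz": 0, "wx": 0, "wy": 0, "wz": 0, "grip": 0.5},
    {"dx": 34, "dy": 26, "dz": 0, "wx": 0, "wy": 0, "wz": 0, "grip": 0.5},
    {"dx": 34, "dy": 26, "dz": 0, "wx": 0, "wy": 0, "wz": 0, "grip": 0.5},
    {"dx": 0, "dy": 0, "dz": 0, "wx": 0, "wy": 0, "wz": 0, "grip": 0.5},
    {"dx": 0, "dy": 0, "dz": 0, "wx": 0, "wy": 0, "wz": 0, "grip": 0.5}
  ]
}}

```text
t: 12.9
tcp_pos: [0.5426, 0.2768, 0.2342]
ee_rot: [0.0, 0.863, 0.505, -0.002]
contact_force: [-1.0, -0.4, 0.8]
grip_width: 0.0426
gripper_force: 0.0
```

```bash
python3 look.py t1 0.543 0.28 0.05 85
```

```text
origin 171 85 scale 3.5294117647058822 t 12.9 q [ 0.472  0.408  0.09   1.256 -0.     2.554] tcp [0.5426 0.2768 0.2342] [ 0.      0.8629  0.5054 -0.0017] 0.04259631237616888 [-1.  -0.4  0.8]
```

View pics/t1.png

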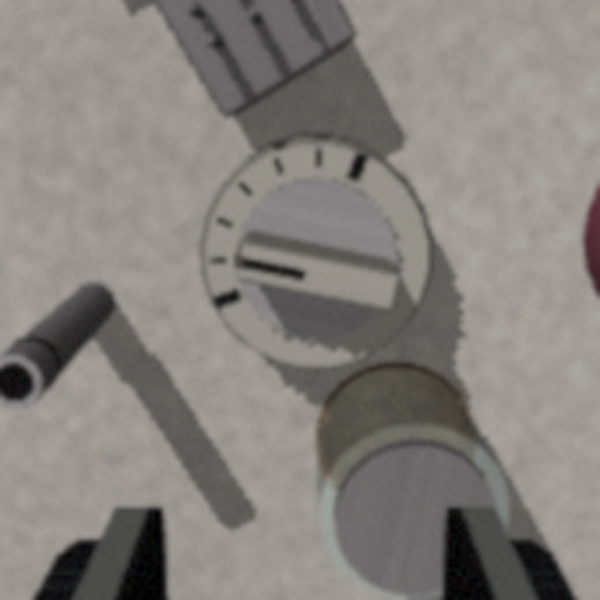

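The white timer is in view with its centre near (317,252). The zero mark is at (227,298), the 30 min mark at (358,167), and the pointer line runs from (240,262) to (303,275). The jar lid is at (420,520), sleeve2's top at (18,380) and the block at (250,50).

Run:
```python
from h import *
d=np.load("t1.npz");c=(vision.camera_params("wrist"),d["R"],d["t"])
f=lambda u,v,z:ray(c,171+u/3.5294,85+v/3.5294,z)[:2]
E=np.array([f(*p,.04) for p in [(203,255),(430,240),(315,137),(315,367)]]);print(E.round(4))
k=np.array(cv2.minEnclosingCircle(E.astype(np.float32)*1000)[0])/1000;print("ctr",k,cv2.minEnclosingCircle(E.astype(np.float32)*1000)[1])
an=lambda a:np.degrees(np.arctan2(a[1],a[0]))
for p in [(227,298),(220,260),(226,221),(245,189),(278,166),(319,157),(358,167)]:
    a=f(*p,.04)-k;print("mark",an(a).round(1),np.hypot(*a).round(4))
a,b,e=f(240,262,.076),f(303,275,.076),f(394,290,.076)
print("bar",a,b,e,"mid",(a+e)/2,"len",np.hypot(*(a-e)),"ptr",an(a-e),an(a-b))
print("jar",f(420,520,.082),"sl",f(18,380,.11),"block near",f(235,112,.045),f(355,40,.045))
```

```text
[[0.5211 0.3071]
 [0.5904 0.2741]
 [0.5731 0.3225]
 [0.5351 0.2542]]
ctr [0.55407672 0.28835495] 39.05461883544922
mark 176.6 0.0334
mark 153.4 0.0322
mark 129.4 0.0321
mark 107.1 0.0322
mark 83.2 0.0322
mark 58.6 0.0327
mark 35.1 0.0326
bar [0.53581513 0.30294022] [0.55050494 0.29015157] [0.57245312 0.27255505] mid [0.55413412 0.28774764] len 0.04759833912020049 ptr 140.3298922037154 138.9578347959295
jar [0.54496051 0.20385192] sl [0.4700875  0.30840331] block near [0.55454994 0.34204992] [0.59852663 0.34248177]
```

The timer axis is at (0.554,0.288). The pointer's yaw is 140° and the zero mark's about 175°, so the dial starts near 0.61 rad. I'll unwind J6 above the timer to make room for the clockwise turn.

>>> {"method": "carry_out", "body": {
  "plan": [
    {"dx": 15.3, "dy": 4.5, "dz": 0, "wx": 0, "wy": 0, "wz": -10.6, "grip": 0.35},
    {"dx": 0, "dy": 0, "dz": 0, "wx": 0, "wy": 0, "wz": -10.6, "grip": 0.35},
    {"dx": 0, "dy": 0, "dz": 0, "wx": 0, "wy": 0, "wz": -10.6, "grip": 0.35},
    {"dx": 0, "dy": 0, "dz": 0, "wx": 0, "wy": 0, "wz": -10.6, "grip": 0.35},
    {"dx": 0, "dy": 0, "dz": 0, "wx": 0, "wy": 0, "wz": -10.6, "grip": 0.35},
    {"dx": 0, "dy": 0, "dz": 0, "wx": 0, "wy": 0, "wz": -10.6, "grip": 0.35},
    {"dx": 0, "dy": 0, "dz": 0, "wx": 0, "wy": 0, "wz": -10.6, "grip": 0.35},
    {"dx": 0, "dy": 0, "dz": 0, "wx": 0, "wy": 0, "wz": -10.6, "grip": 0.35},
    {"dx": 0, "dy": 0, "dz": 0, "wx": 0, "wy": 0, "wz": -10.6, "grip": 0.35},
    {"dx": 0, "dy": 0, "dz": 0, "wx": 0, "wy": 0, "wz": -10.6, "grip": 0.35},
    {"dx": 0, "dy": 0, "dz": 0, "wx": 0, "wy": 0, "wz": -10.6, "grip": 0.35},
    {"dx": 0, "dy": 0, "dz": 0, "wx": 0, "wy": 0, "wz": -10.6, "grip": 0.35},
    {"dx": 0, "dy": 0, "dz": 0, "wx": 0, "wy": 0, "wz": -10.6, "grip": 0.35},
    {"dx": 0, "dy": 0, "dz": 0, "wx": 0, "wy": 0, "wz": -10.6, "grip": 0.35},
    {"dx": 0, "dy": 0, "dz": 0, "wx": 0, "wy": 0, "wz": -10.6, "grip": 0.35},
    {"dx": 0, "dy": 0, "dz": 0, "wx": 0, "wy": 0, "wz": -10.6, "grip": 0.35},
    {"dx": 0, "dy": 0, "dz": 0, "wx": 0, "wy": 0, "wz": -10.6, "grip": 0.35},
    {"dx": 0, "dy": 0, "dz": 0, "wx": 0, "wy": 0, "wz": -10.6, "grip": 0.35},
    {"dx": 0, "dy": 0, "dz": 0, "wx": 0, "wy": 0, "wz": -10.6, "grip": 0.35},
    {"dx": 0, "dy": 0, "dz": 0, "wx": 0, "wy": 0, "wz": -10.6, "grip": 0.35}
  ]
}}

```text
t: 15.45
tcp_pos: [0.5536, 0.2886, 0.2359]
ee_rot: [0.0, 0.726, -0.688, -0.0]
contact_force: [0.0, -0.3, 0.4]
grip_width: 0.0302
gripper_force: 0.0
```

>>> {"method": "carry_out", "body": {
  "plan": [
    {"dx": 0, "dy": 0, "dz": 0, "wx": 0, "wy": 0, "wz": -10.6, "grip": 0.35},
    {"dx": 0, "dy": 0, "dz": 0, "wx": 0, "wy": 0, "wz": -10.6, "grip": 0.35},
    {"dx": 0, "dy": 0, "dz": 0, "wx": 0, "wy": 0, "wz": -10.6, "grip": 0.35},
    {"dx": 0, "dy": 0, "dz": 0, "wx": 0, "wy": 0, "wz": -10.6, "grip": 0.35},
    {"dx": 0, "dy": 0, "dz": 0, "wx": 0, "wy": 0, "wz": -4.9, "grip": 0.35},
    {"dx": 0, "dy": 0, "dz": 0, "wx": 0, "wy": 0, "wz": 0, "grip": 0.35}
  ]
}}

```text
t: 16.2
tcp_pos: [0.5539, 0.2887, 0.2359]
ee_rot: [0.0, 0.94, -0.342, -0.0]
contact_force: [0.4, -0.0, -0.1]
grip_width: 0.0299
gripper_force: 0.0
```

```bash
python3 look.py t2 0.554 0.288 0.05 85
```

```text
origin 172 88 scale 3.5294117647058822 t 16.2 q [ 0.481  0.433  0.134  1.272 -0.    -1.963] tcp [0.5539 0.2887 0.2359] [ 1.000e-04  9.397e-01 -3.419e-01 -0.000e+00] 0.02985394974863422 [ 0.4 -0.  -0.1]
```

View pics/t2.png

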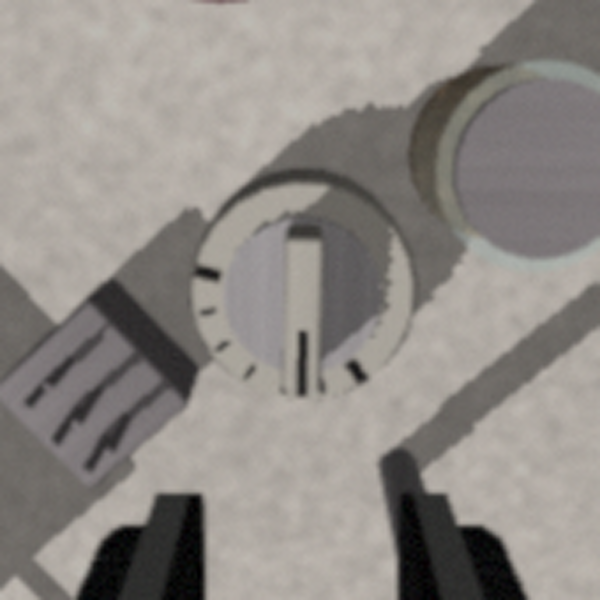

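The bar is upright at x=303, lined up midway between the fingers. The pointer is at (302,390), the zero mark at (357,372) and the top mark at (208,272). I'll descend and grip.

>>> {"method": "carry_out", "body": {
  "plan": [
    {"dx": 0, "dy": 0, "dz": 30, "wx": 0, "wy": 0, "wz": 0, "grip": 0.35},
    {"dx": 0, "dy": 0, "dz": 35, "wx": 0, "wy": 0, "wz": 0, "grip": 0.35},
    {"dx": 0, "dy": 0, "dz": 35, "wx": 0, "wy": 0, "wz": 0, "grip": 0.35},
    {"dx": 0, "dy": 0, "dz": 30, "wx": 0, "wy": 0, "wz": 0, "grip": 0.35},
    {"dx": 0, "dy": 0, "dz": 20, "wx": 0, "wy": 0, "wz": 0, "grip": 0.35},
    {"dx": 0, "dy": 0, "dz": 15, "wx": 0, "wy": 0, "wz": 0, "grip": 0.35},
    {"dx": 0, "dy": 0, "dz": 12, "wx": 0, "wy": 0, "wz": 0, "grip": 0.35},
    {"dx": 0, "dy": 0, "dz": 8, "wx": 0, "wy": 0, "wz": 0, "grip": 0.35},
    {"dx": 0, "dy": 0, "dz": 0, "wx": 0, "wy": 0, "wz": 0, "grip": 0.2},
    {"dx": 0, "dy": 0, "dz": 0, "wx": 0, "wy": 0, "wz": 0, "grip": 0.08},
    {"dx": 0, "dy": 0, "dz": 0, "wx": 0, "wy": 0, "wz": 0, "grip": 0.08},
    {"dx": 0, "dy": 0, "dz": 0, "wx": 0, "wy": 0, "wz": 0, "grip": 0.08}
  ]
}}

```text
t: 17.75
tcp_pos: [0.5539, 0.2881, 0.0504]
ee_rot: [0.001, 0.94, -0.342, -0.0]
contact_force: [-3.0, -3.8, 1.6]
grip_width: 0.011
gripper_force: 50.8
```

Run:
```python
from h import *
d=np.load("t2.npz");c=(vision.camera_params("wrist"),d["R"],d["t"])
f=lambda u,v,z:ray(c,172+u/3.5294,88+v/3.5294,z)[:2]
an=lambda a:np.degrees(np.arctan2(a[1],a[0]))
E=np.array([f(*p,.04) for p in [(192,290),(413,290),(302,183),(302,402)]]).astype(np.float32)*1000
k,r=cv2.minEnclosingCircle(E);k=np.array(k)/1000;print(k,r)
for p in [(357,372),(249,372),(222,347),(208,312),(208,272)]:
    a=f(*p,.04)-k;print(an(a).round(1),np.hypot(*a).round(4))
a,e=f(303,385,.076),f(304,238,.076);print((a+e)/2,an(a-e))
```

```text
[0.55287659 0.28841003] 38.42893981933594
175.4 0.0335
105.7 0.0331
83.1 0.0334
60.0 0.033
35.5 0.0333
[0.55422537 0.28677115] 139.69323658846415
```

>>> {"method": "carry_out", "body": {
  "plan": [
    {"dx": 0, "dy": 0, "dz": 0, "wx": 0, "wy": 0, "wz": 5, "grip": 0.08},
    {"dx": 0, "dy": 0, "dz": 0, "wx": 0, "wy": 0, "wz": 8, "grip": 0.08},
    {"dx": 0, "dy": 0, "dz": 0, "wx": 0, "wy": 0, "wz": 8, "grip": 0.08},
    {"dx": 0, "dy": 0, "dz": 0, "wx": 0, "wy": 0, "wz": 8, "grip": 0.08},
    {"dx": 0, "dy": 0, "dz": 0, "wx": 0, "wy": 0, "wz": 8, "grip": 0.08},
    {"dx": 0, "dy": 0, "dz": 0, "wx": 0, "wy": 0, "wz": 8, "grip": 0.08},
    {"dx": 0, "dy": 0, "dz": 0, "wx": 0, "wy": 0, "wz": 8, "grip": 0.08},
    {"dx": 0, "dy": 0, "dz": 0, "wx": 0, "wy": 0, "wz": 8, "grip": 0.08},
    {"dx": 0, "dy": 0, "dz": 0, "wx": 0, "wy": 0, "wz": 8, "grip": 0.08},
    {"dx": 0, "dy": 0, "dz": 0, "wx": 0, "wy": 0, "wz": 8, "grip": 0.08},
    {"dx": 0, "dy": 0, "dz": 0, "wx": 0, "wy": 0, "wz": 8, "grip": 0.08},
    {"dx": 0, "dy": 0, "dz": 0, "wx": 0, "wy": 0, "wz": 8, "grip": 0.08},
    {"dx": 0, "dy": 0, "dz": 0, "wx": 0, "wy": 0, "wz": 8, "grip": 0.08},
    {"dx": 0, "dy": 0, "dz": 0, "wx": 0, "wy": 0, "wz": 8, "grip": 0.08},
    {"dx": 0, "dy": 0, "dz": 0, "wx": 0, "wy": 0, "wz": 6, "grip": 0.08},
    {"dx": 0, "dy": 0, "dz": 0, "wx": 0, "wy": 0, "wz": 0, "grip": 0.08},
    {"dx": 0, "dy": 0, "dz": 0, "wx": 0, "wy": 0, "wz": 0, "grip": 0.08}
  ]
}}

```text
t: 19.88
tcp_pos: [0.5528, 0.2882, 0.0504]
ee_rot: [-0.002, -0.217, 0.976, -0.001]
contact_force: [-5.4, -3.7, 2.3]
grip_width: 0.0111
gripper_force: 51.1
```

```bash
python3 look.py t3 0.554 0.288 0.06 100
```

```text
origin 157 152 scale 3.0 t 19.875 q [ 0.481  0.549 -0.175  0.851 -0.     0.043] tcp [0.5528 0.2882 0.0504] [-2.000e-03 -2.170e-01  9.762e-01 -7.000e-04] 0.011057428689085633 [-5.4 -3.7  2.3]
```

View pics/t3.png

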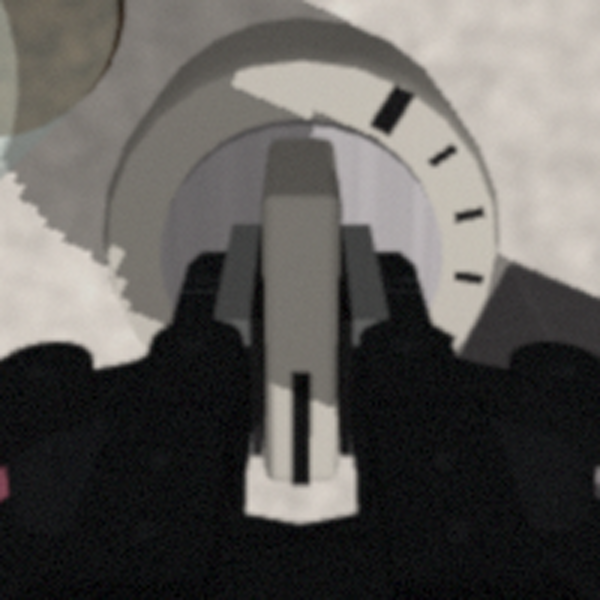

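The bar is held straight, with the pointer at (300,480) and the zero mark at (393,108). The dial is at about 2.61 rad, past the top mark. I'll turn it back 81° to 15 minutes.

>>> {"method": "carry_out", "body": {
  "plan": [
    {"dx": 0, "dy": 0, "dz": 0, "wx": 0, "wy": 0, "wz": -5, "grip": 0.08},
    {"dx": 0, "dy": 0, "dz": 0, "wx": 0, "wy": 0, "wz": -8, "grip": 0.08},
    {"dx": 0, "dy": 0, "dz": 0, "wx": 0, "wy": 0, "wz": -8, "grip": 0.08},
    {"dx": 0, "dy": 0, "dz": 0, "wx": 0, "wy": 0, "wz": -8, "grip": 0.08},
    {"dx": 0, "dy": 0, "dz": 0, "wx": 0, "wy": 0, "wz": -8, "grip": 0.08},
    {"dx": 0, "dy": 0, "dz": 0, "wx": 0, "wy": 0, "wz": -8, "grip": 0.08},
    {"dx": 0, "dy": 0, "dz": 0, "wx": 0, "wy": 0, "wz": -8, "grip": 0.08},
    {"dx": 0, "dy": 0, "dz": 0, "wx": 0, "wy": 0, "wz": -8, "grip": 0.08},
    {"dx": 0, "dy": 0, "dz": 0, "wx": 0, "wy": 0, "wz": -8, "grip": 0.08},
    {"dx": 0, "dy": 0, "dz": 0, "wx": 0, "wy": 0, "wz": -8, "grip": 0.08},
    {"dx": 0, "dy": 0, "dz": 0, "wx": 0, "wy": 0, "wz": -4, "grip": 0.08},
    {"dx": 0, "dy": 0, "dz": 0, "wx": 0, "wy": 0, "wz": 0, "grip": 0.08},
    {"dx": 0, "dy": 0, "dz": 0, "wx": 0, "wy": 0, "wz": 0, "grip": 0.08}
  ]
}}

```text
t: 21.55
tcp_pos: [0.5536, 0.2879, 0.0504]
ee_rot: [0.002, 0.799, -0.601, -0.0]
contact_force: [-3.4, -4.1, 2.3]
grip_width: 0.011
gripper_force: 50.9
```

Run:
```python
from h import *
s=monitor.get_state();w,x,y,z=s["ee_rot"];print(s["t"],(np.degrees(2*np.arctan2(y,x))-180)%360)
```

```text
21.55 106.06223549559266
```

Pointer yaw is 106°, which puts it on the 15 min mark. I'll release, rise and check.

>>> {"method": "carry_out", "body": {
  "plan": [
    {"dx": 0, "dy": 0, "dz": 0, "wx": 0, "wy": 0, "wz": 0, "grip": 0.25},
    {"dx": 0, "dy": 0, "dz": 0, "wx": 0, "wy": 0, "wz": 0, "grip": 0.35},
    {"dx": 0, "dy": 0, "dz": 0, "wx": 0, "wy": 0, "wz": 0, "grip": 0.35},
    {"dx": 0, "dy": 0, "dz": -15, "wx": 0, "wy": 0, "wz": 0, "grip": 0.35},
    {"dx": 0, "dy": 0, "dz": -35, "wx": 0, "wy": 0, "wz": 0, "grip": 0.35},
    {"dx": 0, "dy": 0, "dz": -45, "wx": 0, "wy": 0, "wz": 0, "grip": 0.35},
    {"dx": 0, "dy": 0, "dz": -45, "wx": 0, "wy": 0, "wz": 0, "grip": 0.35},
    {"dx": 0, "dy": 0, "dz": -40, "wx": 0, "wy": 0, "wz": 0, "grip": 0.35},
    {"dx": 0, "dy": 0, "dz": 0, "wx": 0, "wy": 0, "wz": 0, "grip": 0.35},
    {"dx": 0, "dy": 0, "dz": 0, "wx": 0, "wy": 0, "wz": 0, "grip": 0.35}
  ]
}}

```text
t: 22.8
tcp_pos: [0.5549, 0.2895, 0.2308]
ee_rot: [-0.0, 0.799, -0.601, 0.0]
contact_force: [0.1, -0.2, 0.7]
grip_width: 0.0295
gripper_force: 0.0
```

```bash
python3 look.py t4 0.554 0.288 0.05 85
python3 - <<'E'
from h import *
a=cv2.imread("pics/t4.png");im=vision.read_camera("top")[:,:,::-1]
b=cv2.resize(im[175:245,325:425],(400,280),interpolation=2)
a=cv2.resize(a,(400,400));o=np.zeros((400,800,3),np.uint8);o[:,:400]=a;o[:280,400:]=b;cv2.imwrite("pics/fin.png",o)
E
```

```text
origin 173 88 scale 3.5294117647058822 t 22.8 q [ 0.481  0.436  0.126  1.259  0.    -1.371] tcp [0.5549 0.2895 0.2308] [-4.000e-04  7.991e-01 -6.013e-01  1.000e-04] 0.029457109877793135 [ 0.1 -0.2  0.7]
```

View pics/fin.png

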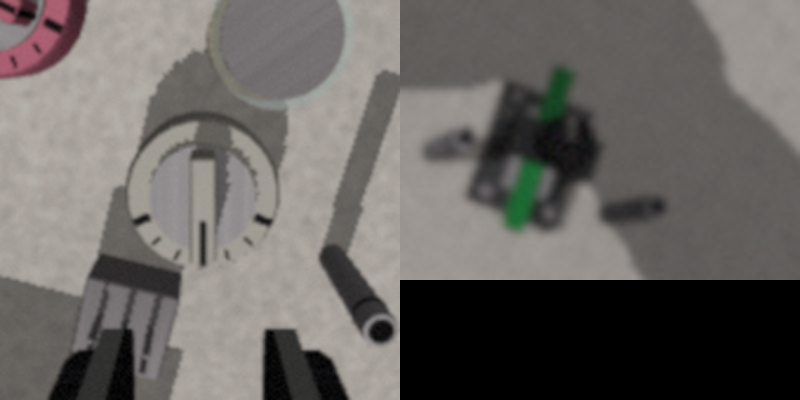

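The pointer at (203,240) hides the third thin mark and sits midway between the thick marks at (142,219) and (262,220). The jar, sleeves, block and barrel are all in place, so I'm handing in.

```bash
python3 -c "
from station import order;print(order.hand_in())"
```

```text
the job is handed in; nothing more can be done
None
```

I handed the job in at about 23 s: the clamp knob measured about 2.87 rad (a quarter turn past the nominal touch point), the timer was wound to about 2.61 rad and turned back to the 15-minute mark, and in the last pictures the barrel, sleeves, jar and block were still in place.

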